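# Load setting rings into a bench laser marker

### The arm

A 6-joint arm with a two-finger parallel gripper is mounted at the origin on a cart in front of the work surface, level with it; the furniture and walls round the work are solid. World frame = base frame: x ahead of the robot, y to its left, z up, the work surface at z = 0. Lengths are in m, angles in rad, forces in N, time in s.
With the tool pointing down it reaches from about 0.25 to 0.775 m from the base axis. Payload 4 kg.
Tool frame: the origin (TCP) lies at the centre of the arm's flange, where the gripper is bolted on; the fingertips stand 199 mm ahead of it and the grasp point (between the pads) lies 180 mm ahead of it (robot.tcp_to_tips is the distance from the TCP to the fingertips, in m); z points along the fingers, y is the line along which they close (so a half turn about z gives the same grasp; the last joint's range is limited). The gripper opens to 94 mm and grips with 3 to 60 N. Pads are 16 mm wide; open, the fingers measure 119 mm over their backs; the gripper's body (75 mm by 177 mm) begins 78 mm behind the grasp point.
Start: joints at [-1.335, 0.087, 1.371, -0, 1.684, -0.103], TCP at [0.183, -0.519, 0.405] pointing down, gripper open.
Joint ranges: [-3.1, 3.1], [-0.76, 2.03], [0.27, 2.55], [-1.08, 4.22], [0.17, 2.65], [-2.57, 2.57]. Speed limits (rad/s): [2.79, 2.79, 3.14, 3.14, 3.14, 3.14].

### API

Orientations are given as [roll, pitch, yaw] about the fixed x, y, z axes, in that order (R = Rz(yaw) Ry(pitch) Rx(roll)).
In Python, from bench import telemetry, snapshot, ticket, robot gives the robot as it stands.
- The arm moves only by the tool apply_moves, never from a script. Its argument "moves" is a list that holds one entry, the list of rows, each a list of 5 numbers: the shift along the tool's x, y, z in units of 50 mm (1.0 is 50 mm), then the turn about the tool's z in units of 10 degrees (1.0 is 10 degrees), then the closure, from 0 (fully open) to 1 (shut). A call has 1 to 10 rows; each row is the pose to reach, as a shift and turn from the pose commanded when the call began, along the tool's axes at that moment; what a row does not reach only later rows make up. A row lasts 1/8 s, in which the tool goes at most 62.5 mm and 10.7 degrees, less where a joint would pass 70% of its speed; a pose out of reach is approached as far as the arm can. A call with a gripper value outside its range is refused whole. The fingers move at their own pace and stop on an object; the grip force is fixed at half the most. Time passes only in rows, so rows that repeat a pose let the fingers close. It gives the time, the measured TCP pose, the force, the opening and the grip force at its end, in the units of the state.
- telemetry.get_obs(): the state, without advancing time (a new reading comes with each control period).
- snapshot(name): name is "scene" or "top" or "wrist"; returns a dict with "image" (400x640x3 uint8, red, green, blue), "fovy" (degrees; the focal length in pixels is half the picture's height over the tangent of half this angle, whatever the lens; pixels are square), "cx", "cy" (the principal point, pixels), "R" (3x3) and "t" (3): a world point X has camera coordinates R X + t. Camera axes: x right, y down, z forward; pixel columns grow to the right and rows downward; lengths in m; the calibration is good to about 2 mm. The wrist camera is an equidistant fisheye: a pixel r from the principal point sees the ray r / f radians off the axis. A picture is of the moment at which its call begins. There is no depth.
- ticket.close_job(): hands the job in; it is judged then, once.
The state is a dict: "time": time; "joint_positions": joint angles; "qvel": joint speeds; "joint_torque": joint torques, N m; "tool_pos": TCP position; "ee_rot": TCP orientation; "wrist_force": force on the tool from outside, world axes, zero at the start; "wrist_torque": the same for the moment, N m; "width": finger opening in m; "finger_force": force on a finger pad.
Only numpy, scipy, OpenCV 4.12 (cv2) and the standard library are available. Lean on these libraries where they do the work, as an engineer would, in place of code of your own. Each camera call takes 0.05 s, during which the arm holds its last target. There are 200 camera calls.

### The job

The setting rings in the blue sorting tray are due for their laser mark. Press the orange release pad so that the marker's amber hood springs fully open with nothing in its way, put the vee block of the last job from the bed on the cork mat, lay every ring flat in a nest of its own on the grey carrier, and slide the carrier without lifting it from the loading shelf across the slot and down the step onto the bed, right up to the rear stop. Then swing the hood down until its latch holds it shut, press the green start button, and leave the measuring tools on the desk undisturbed.

Things in the scene. Friction and masses are not known exactly. Their poses are not given: they have to be found in the camera images.
- marker: bench laser marker, white plinth 320 x 200 mm, fixed. Origin on the desk under the middle of the slot (x -6 to 6 mm, 10 mm deep) that the hood's skirt closes into; x points to its rear, z up. Loading shelf x -112 to -6 mm, top 44 mm high, between white consoles (|y| 58 to 100 mm, 56 mm high) that leave a lane 115 mm wide; decks 46 mm high beside the bed; power unit x 123 to 206 mm, 48 mm high.
- bed_home (a point): where the carrier's origin lies on the bed when the carrier is right up to the rear stop; marker frame (63, 0, 40) mm, same axes as the marker. The dark bed, 4 mm lower than the shelf, runs from x = 6 to 112 mm, top 40 mm high; the stop's face is at x = 112 mm, 10 mm high over the bed.
- hood (a joint): angle of the hood, rad: 0 shut, 1.4 fully open. Hood: amber front and sides, white top, black scan head. Its front edge rises and goes back as it opens. A spring drives it open from any angle (2 to 4 N at the lip); only the latch holds it shut, at up to 0.02. To close, push the lip forward and down to just below 0 (it gives to -0.025); the latch snaps in at 5 to 8 N, else it springs open again.
- hood_hinge (a point): middle of the hood's hinge line, marker frame (120, 0, 47) mm; the line runs along the marker's y. With the hood fully open its skirt's lower edge hangs 163 mm over the desk at x = 100 mm (marker frame), sides 193 mm apart, and the lip stands 185 mm high; reach the bed from the front, at x below 50 mm
- hood_lip (a point): on the upper face of the top plate's black front lip, mid-width, 130 mm in front of and 60 mm above the hinge line when shut (marker frame (-10, 0, 107) mm). The lip is 5 mm thick, 150 mm long, and juts 12 mm beyond the amber front skirt. When the hood is fully open the plate stands nearly upright and this face looks to the rear.
- latch_top (a point): middle of the top face of the orange release pad on the right-hand console, 32 x 24 mm, marker frame (-85, -78, 64.5) mm; pushed straight down 8 mm against a spring, it frees the hood after about 3 to 5 mm with 3 to 4 N. Dips by itself when the hood latches.
- start_top (a point): middle of the top face of the green start button, 20 mm across, on the left-hand console, marker frame (-85, 78, 78) mm; it goes straight down
- start (a joint): travel of the start button, m: 0 up, 0.005 fully down at 5 N, springs back; counts as pressed beyond 0.003
- carrier: loose grey tray, 98 (x) by 108 (y) mm, 350 g, base 3 mm thick, walls to 9 mm, on the loading shelf at the start; origin under its middle, x and z along the marker's when straight in the lane. Four nests in two rows. At its near edge (x = -44.5 mm) an upright blue grip plate, 9 mm thick (x), 34 mm wide (y), top 45 mm above the underside.
- carrier_grip (a point): middle of the top edge of the carrier's grip plate, carrier frame (-44.5, 0, 45) mm
- nest0 (a point): centre of a nest's floor, carrier frame (-17, 31, 3) mm; the nest is 40 mm square with walls 6 mm above its floor
- nest1 (a point): centre of a nest's floor, carrier frame (-17, -31, 3) mm; the nest is 40 mm square with walls 6 mm above its floor
- nest2 (a point): centre of a nest's floor, carrier frame (26, 31, 3) mm; the nest is 40 mm square with walls 6 mm above its floor
- nest3 (a point): centre of a nest's floor, carrier frame (26, -31, 3) mm; the nest is 40 mm square with walls 6 mm above its floor
- parts_tray: blue sorting tray fixed to the desk, 130 mm (x) by 182 mm (y), floor 4 mm thick, four compartments about 59 by 85 mm, walls 4 mm thick, 14 mm high over the desk (10 mm over the floor). Origin under its middle.
- ring1: steel setting ring, a plain collar of 34 mm outer diameter, 18 mm high, 70 g, origin in the centre of its underside, z along its axis; lies flat in the blue sorting tray at the start. Two to four rings are there, the rest are absent.
- ring2: steel setting ring, a plain collar of 34 mm outer diameter, 18 mm high, 70 g, origin in the centre of its underside, z along its axis; lies flat in the blue sorting tray at the start. Two to four rings are there, the rest are absent.
- ring3: steel setting ring, a plain collar of 34 mm outer diameter, 18 mm high, 70 g, origin in the centre of its underside, z along its axis; lies flat in the blue sorting tray at the start. Two to four rings are there, the rest are absent.
- ring4: steel setting ring, a plain collar of 34 mm outer diameter, 18 mm high, 70 g, origin in the centre of its underside, z along its axis; lies flat in the blue sorting tray at the start. Two to four rings are there, the rest are absent.
- vee_block: steel vee block left on the bed from the last job, under the hood at the start: 50 (x) by 40 (y) by 32 mm high, 280 g, the vee on top; origin in the centre of its underside. (Two others stand at the back of the desk.)
- cork_mat: cork mat for finished parts, 130 mm square, 3 mm thick, fixed to the desk right of the marker; origin under its middle
- dial_gauge: dial indicator, 136 x 66 x 23 mm, lying on the desk; leave alone
- plug_gauge: double-ended plug gauge, 106 x 25 x 25 mm, lying on the desk; leave alone
- micrometer: micrometer, 68 x 144 x 18 mm, lying on the desk; leave alone
Not all that is in view belongs to the job. There is more than one size of the carrier; the job needs the larger.

How it is judged:
On the way, in this order (a step that is already met when the one before it is completed fails the run):
1. the hood has sprung fully open, clear of the robot (value of joint hood above 1.3 rad and contact force between each of the arm, the fingers and hood below 0.5 N), for 0.1 s.
2. the carrier stands on the bed up to the rear stop with every ring in a nest (x of carrier in the frame of bed_home between -0.005 and 0.004 m and z of carrier in the frame of bed_home below 0.0025 m and angle between carrier's own z axis and vertical below 0.03 rad and (horizontal distance between ring1 and nest0 below 0.008 m or horizontal distance between ring1 and nest1 below 0.008 m or horizontal distance between ring1 and nest2 below 0.008 m or horizontal distance between ring1 and nest3 below 0.008 m) and angle between the z axis of each of ring1, ring2, ring3, ring4 and the z axis of carrier, either way round below 0.12 rad and z of each of ring1, ring2, ring3, ring4 in the frame of carrier below 0.024 m and (horizontal distance between ring2 and nest0 below 0.008 m or horizontal distance between ring2 and nest1 below 0.008 m or horizontal distance between ring2 and nest2 below 0.008 m or horizontal distance between ring2 and nest3 below 0.008 m) and (horizontal distance between ring3 and nest0 below 0.008 m or horizontal distance between ring3 and nest1 below 0.008 m or horizontal distance between ring3 and nest2 below 0.008 m or horizontal distance between ring3 and nest3 below 0.008 m) and (horizontal distance between ring4 and nest0 below 0.008 m or horizontal distance between ring4 and nest1 below 0.008 m or horizontal distance between ring4 and nest2 below 0.008 m or horizontal distance between ring4 and nest3 below 0.008 m)), for 0.2 s.
3. the hood is shut (value of joint hood below 0.03 rad), for 0.2 s.
4. the start button is pressed (value of joint start above 0.003 m and value of joint hood below 0.03 rad).
At the end, for the whole second after the job is handed in: vee block resting on the cork mat (within 50 mm of its middle along each side), every ring flat in a nest (centre within 8 mm), carrier flat on the bed within 5 mm of the rear stop, hood latched shut (below 0.03 rad), start button up again after being pressed, all at rest (all of step 2 and x of vee_block in the frame of cork_mat between -0.05 and 0.05 m and y of vee_block in the frame of cork_mat between -0.05 and 0.05 m and z of vee_block in the frame of cork_mat below 0.045 m and linear speed of each of vee_block, carrier below 0.01 m/s and value of joint hood below 0.03 rad and value of joint start below 0.002 m); the robot touches nothing.
It fails at once if the hood hits the robot as it springs open (velocity of joint hood above 0.6 rad/s and contact force between any of the arm, the fingers and hood above 7 N).
It fails at once if the carrier is lifted more than 15 mm off the loading shelf or tipped (z of carrier in the frame of bed_home above 0.019 m or angle between carrier's own z axis and vertical above 0.25 rad).
It fails at once if start is pressed while the hood is open (value of joint start above 0.003 m and value of joint hood above 0.1 rad).
It fails at once if a measuring tool is shoved aside by more than 30 mm (distance of any of dial_gauge, plug_gauge, micrometer from where it was at the start of the episode above 0.03 m).
Of ring1, ring2, ring3, ring4 only 2 to 4 are there at a start; the rules pass over those that are not, and their reading is None.
At some moment in a run one of ring1, ring2, ring3, ring4 may be knocked a few centimetres aside while the robot is not near it.
Once in a run the grip may slacken for a moment while it holds something.
It also fails if it takes over 208 s, if anything falls off the work surface, if the arm or the gripper's body presses on something with over 40 N, if the wrist force passes 120 N, or if a joint passes its speed limit or range.

## Working session

There is one attempt and no reset: what is moved stays moved. The work goes in short steps, Python scripts to look and compute and a tool call to move; the robot and the scene stay as the last step left them, time stands still between calls to the robot, and variables do not carry over. Pictures are saved under pics/ and viewed, at most 14 in all, crops included, and the job is handed in when it is done.

Besides the shell and the picture viewer there is one more tool, called after "Call:" by a JSON object that holds its "fn" and its "kwargs", one argument or row to a line. apply_moves: Moves the arm, as the interface text tells. Its arguments: {"type":"object","properties":{"moves":{"type":"array","items":{"type":"array","items":{"type":"array","items":{"type":"number"}}}}},"required":["moves"]}

```bash
mkdir -p pics
cat > h.py <<'E'
import numpy as np, cv2
from bench import telemetry, snapshot, ticket, robot
from scipy.spatial.transform import Rotation as Ro
def snap(n,f):
    s=snapshot(n); cv2.imwrite(f'pics/{f}.png',s['image'][:,:,::-1]); np.save(f'pics/{f}.npy',{k:s[k] for k in s if k!='image'},allow_pickle=True); return s
def cal(f): return np.load(f'pics/{f}.npy',allow_pickle=True).item()
def ray(s,u,v,fish=False):
    f=200/np.tan(np.radians(s['fovy'])/2); x,y=(u-s['cx'])/f,(v-s['cy'])/f
    if fish:
        r=np.hypot(x,y)+1e-12; d=np.array([x/r*np.sin(r),y/r*np.sin(r),np.cos(r)])
    else: d=np.array([x,y,1])
    R=np.array(s['R']); return -R.T@np.array(s['t']), R.T@d
def pix(s,u,v,z,fish=False):
    o,d=ray(s,u,v,fish); return o+d*(z-o[2])/d[2]
def proj(s,X,fish=False):
    f=200/np.tan(np.radians(s['fovy'])/2); c=np.array(s['R'])@X+np.array(s['t'])
    if fish:
        r=np.hypot(c[0],c[1])+1e-12; th=np.arctan2(r,c[2]); return s['cx']+f*th*c[0]/r, s['cy']+f*th*c[1]/r
    return s['cx']+f*c[0]/c[2], s['cy']+f*c[1]/c[2]
def tool():
    o=telemetry.get_obs(); return np.array(o['tool_pos']),Ro.from_euler('xyz',o['ee_rot']).as_matrix(),o
def go(X,yaw=None):
    "units to bring TCP to world X; yaw = desired tool-x direction"
    p,R,o=tool(); d=R.T@(np.array(X)-p)/0.05; t=0
    if yaw is not None:
        v=R.T@np.array([np.cos(yaw),np.sin(yaw),0]); t=np.degrees(np.arctan2(v[1],v[0]))/10
    return np.round(d,3),round(float(t),2)
E
python3 - <<'E'
from h import *
for n in ('scene','top'):
    s=snap(n,n+'0'); print(n,s['fovy'],s['cx'],s['cy'],-np.array(s['R']).T@np.array(s['t'])); cv2.imwrite(f'pics/{n}0b.png',cv2.resize(s['image'][:,:,::-1],(800,500),interpolation=cv2.INTER_CUBIC))
print(telemetry.get_obs())
E
```

```text
scene 57.54920040808236 320.9584047497336 197.40703069215726 [0.11290841 0.62630084 0.77257805]
top 47.56730860159074 319.96571735246135 203.98623268147523 [ 0.33735079 -0.08386903  1.65546048]
{'time': 0.1, 'joint_positions': array([-1.33510964e+00,  8.79225112e-02,  1.37204951e+00, -6.08234675e-06,
        1.68359101e+00, -1.03102695e-01]), 'qvel': array([-0.00129709, -0.00298386, -0.00438354,  0.0014982 ,  0.00055599,
       -0.00017838]), 'joint_torque': array([ 9.80891127e-04, -3.41253841e+01, -3.03300583e+01,  7.20105437e-02,
        3.04255367e-02, -9.60844545e-05]), 'tool_pos': array([ 0.18276451, -0.51866031,  0.40362539]), 'ee_rot': array([-3.13963212e+00, -1.96778383e-04,  3.38788512e-01]), 'wrist_force': array([ 0.04225807, -0.42599092, -0.17052894]), 'wrist_torque': array([-0.01679997,  0.01606595,  0.02998386]), 'finger_force': 0.0, 'width': 0.0943477735884479}
```

View pics/top0b.png

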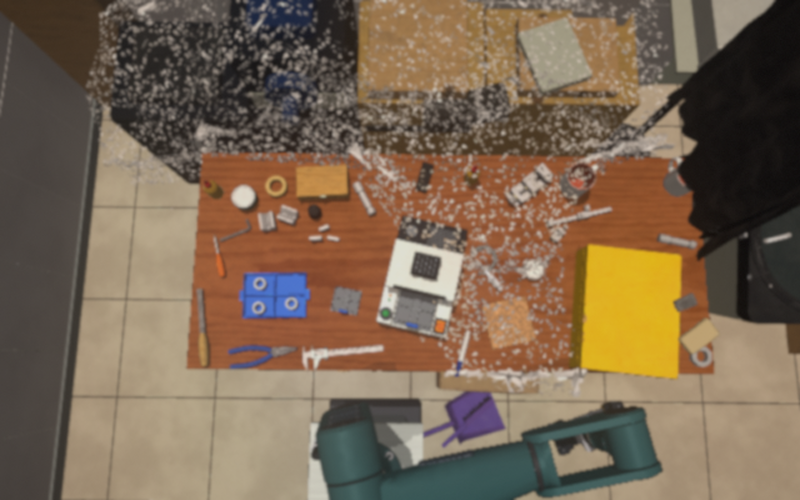

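View pics/scene0b.png

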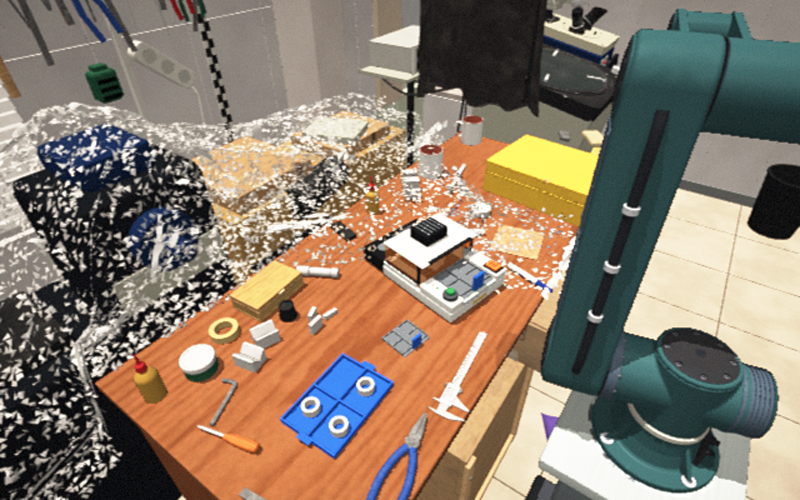

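The top view (800x500) shows the marker around (422,280), with the green button at (386,314) and orange pad at (440,326). The tray is at (275,296) with three rings at (260,284), (258,307) and (291,303), and the mat is at (509,323). There are two carrier candidates. The one at (415,310) on the loading shelf is larger and in the stated place, so it is the job's carrier. The small one at (346,300) lies on the desk. I'll confirm in a crop.

Run:
```python
import cv2
i=cv2.imread('pics/top0.png')
a=cv2.resize(i[165:305,180:445],None,fx=3,fy=3,interpolation=cv2.INTER_CUBIC)
cv2.imwrite('pics/c1.png',a); print(a.shape)
```

```text
(420, 795, 3)
```

View pics/c1.png

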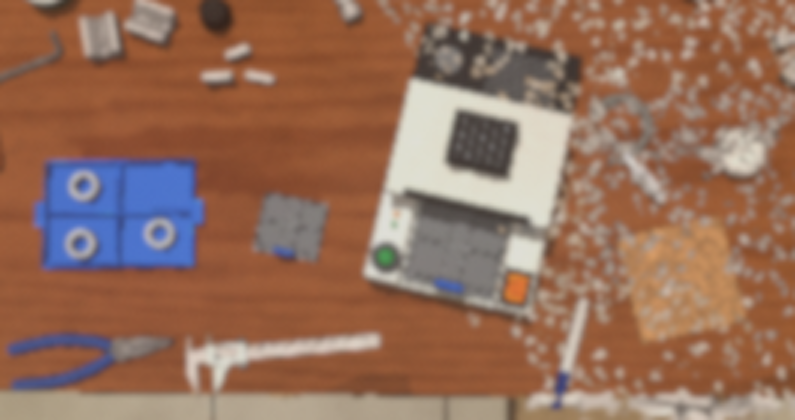

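The crop confirms the shelf carrier, with its blue grip at (449,286). It fills the lane and is larger than the one at (290,227). The green button is at (385,257), the orange pad at (516,288), the rings at (83,185), (80,243) and (159,233), and the mat spans (620,238) to (745,313).

```bash
cat >> h.py <<'E'
import json,os
def M():
    m=json.load(open('m.json')); c,s=np.cos(m['yaw']),np.sin(m['yaw'])
    return np.array(m['o']),np.array([[c,-s,0],[s,c,0],[0,0,1]]),m['yaw']
def mk(x,y,z): o,R,_=M(); return o+R@np.array([x,y,z])/1000
E
python3 - <<'E'
from h import *
s=cal('top0'); P=lambda u,v,z:pix(s,u/3+180-1/3,v/3+165-1/3,z)
b=P(385,257,.078);p=P(516,288,.0645)
print('btn',b,'pad',p,np.linalg.norm((b-p)[:2]))
d=(b-p)[:2]; yaw=np.arctan2(-d[0],d[1]); c,sn=np.cos(yaw),np.sin(yaw)
mid=(b+p)[:2]/2; o=mid-np.array([[c,-sn],[sn,c]])@np.array([-.085,0])
print('yaw',np.degrees(yaw),o)
json.dump({'o':[*o,0],'yaw':float(yaw)},open('m.json','w'))
print('grip',P(449,286,.089),'pred',mk(-59-44.5,0,89))
for n,X in dict(c1=mk(-112,100,50),c2=mk(-112,-100,50),lipL=mk(-10,75,107),lipR=mk(-10,-75,107)).items():
    q=np.array(proj(s,X)); print(n,(q-[180,165])*3)
for r in [(83,185),(80,243),(159,233)]: print('ring',P(*r,.022))
for q in [(45,160),(195,160),(43,268),(195,268)]: print('tray',P(*q,.014))
for q in [(619,238),(722,216),(643,342),(746,313)]: print('mat',P(*q,.003))
w=snap('wrist','w0'); print(w['fovy'],w['cx'],w['cy'],tool()[1],-np.array(w['R']).T@w['t'])
for n,yy in (('pad',mk(-85,-78,0)),):
    print(go([*mk(-85,-78,0)[:2],.064+.199+.06],M()[2]))
E
```

```text
btn [ 0.45294147 -0.05158867  0.078     ] pad [ 0.41970481 -0.20400215  0.0645    ] 0.1559953318721074
yaw -12.301847824680397 [ 0.51937143 -0.14590567]
grip [ 0.4198686  -0.12549709  0.089     ] pred [ 0.41824792 -0.12385376  0.089     ]
c1 [360.94826588 276.03798115]
c2 [527.57724255 314.54987545]
lipL [401.00542669 190.66613879]
lipR [529.14903755 219.98524705]
ring [0.53959998 0.31499707 0.022     ]
ring [0.46970139 0.31482123 0.022     ]
ring [0.48273413 0.22090998 0.022     ]
tray [0.57063897 0.36470924 0.014     ]
tray [0.57275026 0.18258727 0.014     ]
tray [0.43992097 0.35943248 0.014     ]
tray [0.44193493 0.17741668 0.014     ]
mat [ 0.4846199  -0.33392477  0.003     ]
mat [ 0.51284935 -0.45998553  0.003     ]
mat [ 0.36022172 -0.3608895   0.003     ]
mat [ 0.39601676 -0.4856493   0.003     ]
65.70646984690485 316.8095743332063 198.071795002124 [[ 9.43152850e-01  3.32359071e-01 -3.87380265e-04]
 [ 3.32359256e-01 -9.43151514e-01  1.59587737e-03]
 [ 1.65046039e-04 -1.63390571e-03 -9.99998652e-01]] [ 0.24509889 -0.49673044  0.38343302]
(array([ 6.561, -4.358,  1.624]), 3.17)
```

Call:
{"fn": "apply_moves", "kwargs": {
  "moves": [
    [[0, 0, 0.2, 0, 1], [6.56, -4.36, 1.62, 3.17, 1], [6.56, -4.36, 1.62, 3.17, 1], [6.56, -4.36, 1.62, 3.17, 1], [6.56, -4.36, 1.62, 3.17, 1], [6.56, -4.36, 1.62, 3.17, 1], [6.56, -4.36, 1.62, 3.17, 1], [6.56, -4.36, 1.62, 3.17, 1], [6.56, -4.36, 1.62, 3.17, 1], [6.56, -4.36, 1.62, 3.17, 1]]
  ]
}}

```text
time: 1.4
tool_pos: [0.4194, -0.2045, 0.3234]
ee_rot: [3.141, 0.001, -0.215]
wrist_force: [-0.3, 0.0, 0.5]
width: 0.0006
finger_force: 0.0
```

```bash
cat > near.py <<'E'
from h import *
import sys
s=snap('wrist',sys.argv[1]); cv2.imwrite(f'pics/{sys.argv[1]}b.png',cv2.resize(s['image'][:,:,::-1],(800,500),interpolation=cv2.INTER_CUBIC))
p,R,o=tool(); print(p,np.degrees(o['ee_rot']),o['width'],o['time'],o['wrist_force'])
E
python3 near.py w1; python3 -c "
from h import *
print(go([*mk(-85,-78,0)[:2],.0585+.199],M()[2]))"
```

```text
[ 0.41924408 -0.20490747  0.32361199] [ 1.79964217e+02  1.23685179e-02 -1.23529788e+01] 0.0004386147232360258 1.45 [-0.36208028  0.41279392 -0.52722404]
(array([ 0.005, -0.02 ,  1.322]), -0.01)
```

View pics/w1b.png

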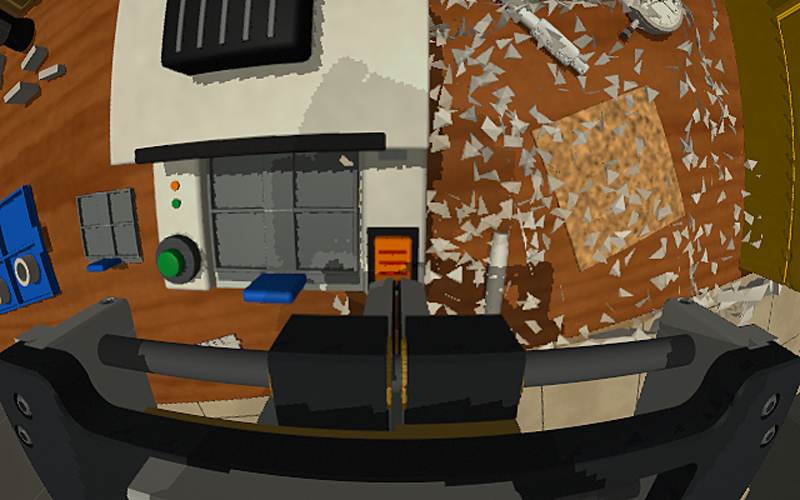

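The wrist view shows the orange pad at (393,258) right by the closed fingers, and the carrier straight in its lane. The grip is at (275,288), the button at (171,262), and the mat is centred near (608,180). Next I press the pad.

Call:
{"fn": "apply_moves", "kwargs": {
  "moves": [
    [[0, 0, 0.9, 0, 1], [0, 0, 1.2, 0, 1], [0, 0, 1.3, 0, 1], [0, 0, 1.36, 0, 1], [0, 0, 1.36, 0, 1]]
  ]
}}

```text
time: 2.08
tool_pos: [0.4198, -0.2046, 0.2569]
ee_rot: [3.14, -0.001, -0.215]
wrist_force: [-2.6, -0.1, 3.0]
width: 0.0003
finger_force: 1.5
```

Run:
```python
from h import *
s=cal('w1'); P=lambda u,v,z:pix(s,u*.8-.1,v*.8-.1,z,True)
o,R,_=M(); f=lambda X:np.round(R.T@(X-o)*1000,1)
print('pad',f(P(393,258,.0645)),'btn',f(P(171,262,.078)),'grip',f(P(275,288,.089)))
print('mat',[np.round(P(*q,.003),3) for q in [(531,132),(643,87),(580,270),(686,215)]])
print('carrier far',f(P(208,153,.053)),f(P(360,151,.053)))
s=snap('scene','s1');print(tool()[0],tool()[2]['wrist_force'])
```

```text
pad [-82.5 -76.8  64.5] btn [-82.6  75.   78. ] grip [-95.   -5.4  89. ]
mat [array([ 0.484, -0.329,  0.003]), array([ 0.511, -0.449,  0.003]), array([ 0.36 , -0.357,  0.003]), array([ 0.386, -0.484,  0.003])]
carrier far [-11.   51.8  53. ] [-14.7 -55.6  53. ]
[ 0.41993665 -0.20456117  0.25698804] [-1.47097534 -1.20010827  2.07508114]
```

Call:
{"fn": "apply_moves", "kwargs": {
  "moves": [
    [[0, 0, -0.6, 0, 1], [0, 0, -1.5, 0, 1], [0, 0, -1.5, 0, 1], [-0.5, 0, -2, 0, 1], [-0.5, 0, -2, 0, 1], [-0.5, 0, -2, 0, 1], [-0.5, 0, -2, 0, 1]]
  ]
}}

```text
time: 3.0
tool_pos: [0.3955, -0.1988, 0.3543]
ee_rot: [-3.141, 0.002, -0.214]
wrist_force: [0.8, -0.4, -0.5]
width: 0.0004
finger_force: 0.0
```

```bash
python3 near.py w2
```

```text
[ 0.39551733 -0.19879197  0.35437621] [-1.79952154e+02  1.08473262e-01 -1.22748062e+01] 0.00030784549853499633 3.05 [ 0.47805471 -0.73373248 -0.46298311]
```

View pics/w2b.png

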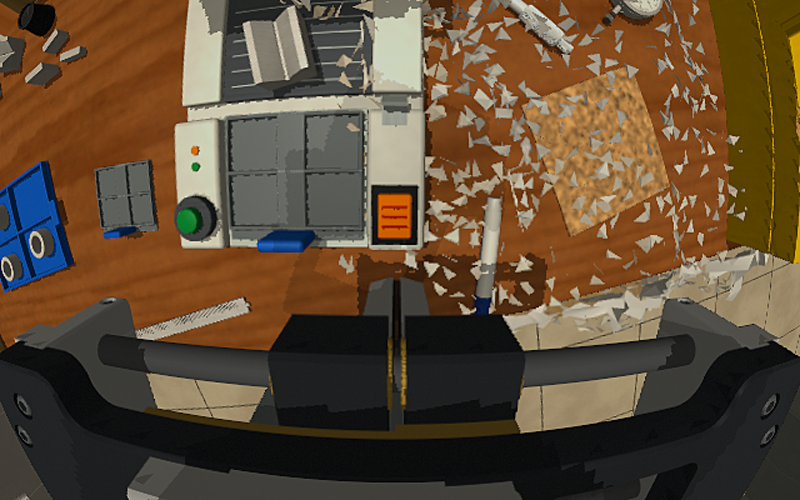

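The hood is open, and the vee block sits on the bed at about (280,47), slightly turned. I'll zoom in on it.

Run:
```python
import cv2
i=cv2.imread('pics/w2.png')
cv2.imwrite('pics/c2.png',cv2.resize(i[0:90,140:300],None,fx=5,fy=5,interpolation=cv2.INTER_CUBIC))
```

```text
(no output)
```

View pics/c2.png

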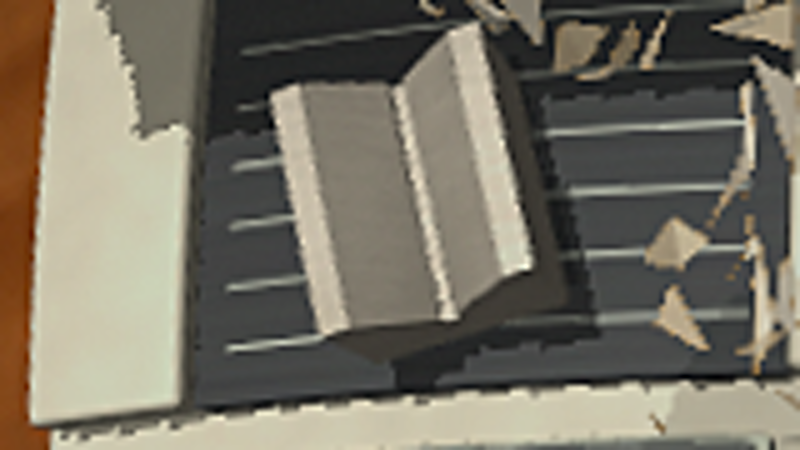

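The crop shows the block's top-face corners at about (272,92), (470,22), (533,268) and (322,335).

Run:
```python
from h import *
s=cal('w2'); o,R,my=M()
C=np.array([pix(s,u/5+140-.4,v/5-.4,.072,True) for u,v in [(272,92),(472,22),(533,268),(322,335)]])
print(np.round((C-o)@R*1000,1)); d=[np.linalg.norm(C[i]-C[(i+1)%4]) for i in range(4)]; print(d)
c=C.mean(0); e=(C[0]-C[3]+C[1]-C[2])[:2]; by=np.arctan2(e[1],e[0]); print('centre',c,(c-o)@R*1000,'yaw',np.degrees(by), 'rel',np.degrees(by-my))
json.dump({'c':c.tolist(),'yaw':float(by)},open('b.json','w'))
# check bottom-dim: grip z 
for x in [(393,258)]: pass
P=lambda u,v,z:(pix(s,u*.8-.1,v*.8-.1,z,True)-o)@R*1000
print('bed near corner',P(192,98,.046),'carrier corners',P(228,115,.053),P(364,111,.053),'grip',P(286,236,.089))
```

```text
[[ 60.1  32.7  72. ]
 [ 69.1  -4.9  72. ]
 [ 20.8 -17.5  72. ]
 [ 11.9  21.   72. ]]
[np.float64(0.038676478872260826), np.float64(0.04989613131776649), np.float64(0.039446581720159225), np.float64(0.04960698255879539)]
centre [ 0.56061123 -0.14688262  0.072     ] [40.5010289   7.83211072 72.        ] yaw 1.855984445060707 rel 14.157832269741103
bed near corner [12.05072912 87.62771435 46.        ] carrier corners [-6.63560473 50.75148536 53.        ] [ -9.89682815 -54.62568569  53.        ] grip [-94.19613185  -4.64936676  89.        ]
```

Run:
```python
from h import *
b=json.load(open('b.json')); X=mk(28.6,6.2,0); print(X)
print(go([*X[:2],.349],b['yaw']),go([*X[:2],.249],b['yaw']))
```

```text
[ 0.54863572 -0.1459416   0.        ]
(array([ 2.768, -1.684,  0.104]), -1.41) (array([ 2.772, -1.682,  2.104]), -1.41)
```

Call:
{"fn": "apply_moves", "kwargs": {
  "moves": [
    [[1, -0.6, 0.1, -0.5, 0], [2.77, -1.68, 0.1, -1.41, 0], [2.77, -1.68, 0.1, -1.41, 0], [2.77, -1.68, 0.1, -1.41, 0], [2.77, -1.68, 1.1, -1.41, 0], [2.77, -1.68, 1.9, -1.41, 0], [2.77, -1.68, 2.1, -1.41, 0], [2.77, -1.68, 2.1, -1.41, 0], [2.77, -1.68, 2.1, -1.41, 0]]
  ]
}}

```text
time: 4.18
tool_pos: [0.549, -0.1467, 0.2531]
ee_rot: [3.14, -0.004, 0.031]
wrist_force: [0.8, 0.6, -0.4]
width: 0.0874
finger_force: 0.0
```

Call:
{"fn": "apply_moves", "kwargs": {
  "moves": [
    [[0, 0, 0, 0, 1], [0, 0, 0, 0, 1], [0, 0, 0, 0, 1], [0, 0, 0, 0, 1], [0, 0, 0, 0, 1], [0, 0, 0, 0, 1]]
  ]
}}

```text
time: 4.92
tool_pos: [0.5485, -0.1463, 0.2506]
ee_rot: [3.141, 0.0, 0.032]
wrist_force: [0.0, 0.4, -0.5]
width: 0.0397
finger_force: 29.9
```

Call:
{"fn": "apply_moves", "kwargs": {
  "moves": [
    [[0, 0, -0.5, 0, 1], [0, 0, -1.4, 0, 1], [0, 0, -1.5, 0, 1], [-1, 0, -1.5, 0, 1], [-1, 0, -1.5, 0, 1]]
  ]
}}

```text
time: 5.55
tool_pos: [0.4955, -0.1472, 0.3216]
ee_rot: [-3.138, 0.008, 0.031]
wrist_force: [1.3, 1.4, -3.4]
width: 0.0394
finger_force: 29.9
```

Run:
```python
from h import *
y=M()[2]; X=np.array([.437,-.408])-.01*np.array([np.cos(y),np.sin(y)])
p,R,o=tool(); print(p,o['width'],o['finger_force'])
print(go([*X,p[2]],y),go([*X,.2150],y))
```

```text
[ 0.49545449 -0.147213    0.32159228] 0.03943726256012601 29.938065111637115
(array([-1.522e+00,  5.129e+00, -4.000e-03]), 1.41) (array([-1.505,  5.136,  2.128]), 1.41)
```

Call:
{"fn": "apply_moves", "kwargs": {
  "moves": [
    [[-1, 1, 0, 0.4, 1], [-1.5, 2.2, 0, 0.8, 1], [-1.5, 3.3, 0, 1.41, 1], [-1.5, 4.4, 0.3, 1.41, 1], [-1.5, 5.13, 1, 1.41, 1], [-1.5, 5.13, 1.6, 1.41, 1], [-1.5, 5.13, 1.6, 1.41, 1], [-1.5, 5.13, 1.6, 1.41, 1]]
  ]
}}

```text
time: 6.55
tool_pos: [0.4321, -0.4064, 0.246]
ee_rot: [3.141, -0.001, -0.214]
wrist_force: [-0.2, -0.4, -2.0]
width: 0.0399
finger_force: 29.9
```

Run:
```python
from h import *
p,R,o=tool(); print(p,o['width'],o['finger_force'])
print(go([*p[:2],.2140],M()[2]))
```

```text
[ 0.43208974 -0.40640198  0.24597147] 0.039864174448112105 29.938322603702545
(array([-0.   , -0.   ,  0.639]), 0.0)
```

Call:
{"fn": "apply_moves", "kwargs": {
  "moves": [
    [[0, 0, 0.5, 0, 1], [0, 0, 0.64, 0, 1], [0, 0, 0.64, 0, 1], [0, 0, 0.64, 0, 1], [0, 0, 0.64, 0, 0], [0, 0, 0.64, 0, 0], [0, 0, 0.64, 0, 0], [0, 0, 0.64, 0, 0], [0, 0, -1, 0, 0], [0, 0, -2, 0, 0]]
  ]
}}

```text
time: 7.8
tool_pos: [0.4314, -0.4063, 0.3389]
ee_rot: [-3.14, 0.002, -0.215]
wrist_force: [0.9, -1.3, 0.3]
width: 0.0931
finger_force: 0.0
```

Run:
```python
from h import *
print(tool()[0])
# ring refs: fit 
print(go([.4700,.314,.34],M()[2]))
```

```text
[ 0.43142142 -0.40634559  0.3388759 ]
(array([-2.3140e+00, -1.4241e+01,  6.0000e-03]), 0.0)
```

Call:
{"fn": "apply_moves", "kwargs": {
  "moves": [
    [[-1, -1, 0, 0, 0], [-2.3, -2.2, 0, 0, 0], [-2.3, -3.4, 0, 0, 0], [-2.3, -4.6, 0, 0, 0], [-2.3, -5.8, 0, 0, 0.2], [-2.3, -7, 0, 0, 0.45], [-2.3, -8.2, 0, 0, 0.45], [-2.3, -9.4, 0, 0, 0.45], [-2.3, -10.6, 0, 0, 0.45], [-2.3, -11.8, 0, 0, 0.45]]
  ]
}}

```text
time: 9.05
tool_pos: [0.4435, 0.1906, 0.339]
ee_rot: [-3.141, -0.001, -0.214]
wrist_force: [1.2, -0.5, 0.7]
width: 0.0518
finger_force: 0.0
```

Run:
```python
from h import *
p,R,o=tool();print(p,o['width'])
print(go([.44,.275,.34],np.radians(1)))
```

```text
[0.44348819 0.1905912  0.33895094] 0.05179570757700555
(array([-0.427, -1.635, -0.021]), -1.33)
```

Call:
{"fn": "apply_moves", "kwargs": {
  "moves": [
    [[-0.8, -1, 0, -0.7, 0.45], [-1, -1.63, 0, -1.33, 0.45], [-1, -1.63, 0, -1.33, 0.45], [-1, -1.63, 0, -1.33, 0.45]]
  ]
}}

```text
time: 9.55
tool_pos: [0.4121, 0.2782, 0.3385]
ee_rot: [3.141, 0.0, 0.016]
wrist_force: [0.1, -0.0, -0.3]
width: 0.0515
finger_force: 0.0
```

```bash
python3 near.py w3
```

```text
[0.41228715 0.27777977 0.33857797] [ 1.79955268e+02 -4.93591833e-04  8.94662232e-01] 0.05173646967184711 9.6 [-0.15133556 -0.55499997  0.23495809]
```

View pics/w3b.png

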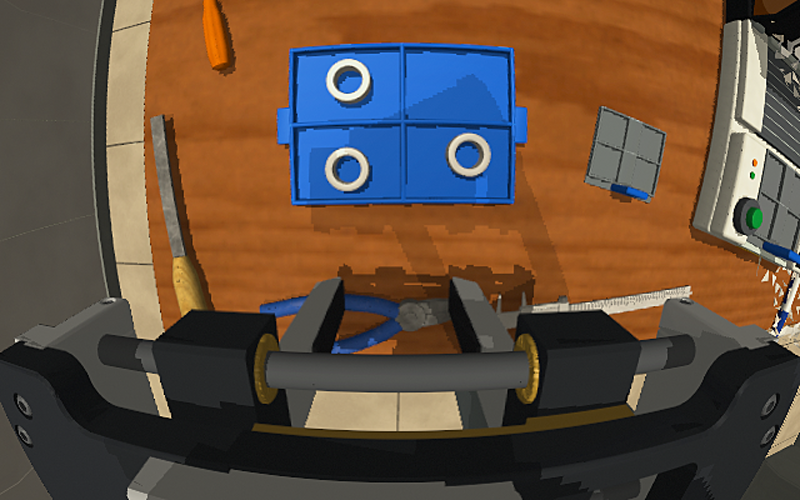

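The view shows three rings, with tops at (348,80), (348,169) and (469,154), clear of the compartment walls. The fourth compartment is empty.

Run:
```python
from h import *
s=cal('w3'); P=lambda u,v,z:pix(s,u*.8-.1,v*.8-.1,z,True)
for q in [(348,80),(348,168),(469,154)]: print('ring',P(*q,.022))
for q in [(291,46),(514,46),(292,205),(512,203),(403,126)]: print('tray',P(*q,.014))
print(go([.4715,.313,.0145+.199],np.radians(1)))
print(tool()[0])
```

```text
ring [0.53861495 0.31669756 0.022     ]
ring [0.47009667 0.31571701 0.022     ]
ring [0.48289037 0.22326635 0.022     ]
tray [0.57133398 0.36509625 0.014     ]
tray [0.57542086 0.18536365 0.014     ]
tray [0.44035777 0.36275908 0.014     ]
tray [0.44518564 0.18423869 0.014     ]
tray [0.50334986 0.27415963 0.014     ]
(array([ 1.195, -0.688,  2.501]), -0.01)
[0.41228715 0.27777977 0.33857797]
```

Run:
```python
from h import *
print(go([.483,.222,.2135],np.radians(1)))
```

```text
(array([1.397, 1.136, 2.502]), -0.01)
```

Call:
{"fn": "apply_moves", "kwargs": {
  "moves": [
    [[0.7, 0.6, 0.3, 0, 0.45], [1.4, 1.14, 1, 0, 0.45], [1.4, 1.14, 2, 0, 0.45], [1.4, 1.14, 2.5, 0, 0.45], [1.4, 1.14, 2.52, 0, 0.45], [1.4, 1.14, 2.52, 0, 1], [1.4, 1.14, 2.52, 0, 1], [1.4, 1.14, 2.52, 0, 1], [1.4, 1.14, 2.52, 0, 1]]
  ]
}}

```text
time: 10.72
tool_pos: [0.4836, 0.223, 0.2144]
ee_rot: [-3.142, -0.003, 0.018]
wrist_force: [-0.2, -1.3, 5.7]
width: 0.0321
finger_force: 30.0
```

Run:
```python
from h import *
p,R,o=tool();print(p,o['width'],o['finger_force'])
y=M()[2]
for n,a in dict(n2=mk(-60+26,30,0),n3=mk(-60+26,-32,0)).items(): print(n,a,go([*a[:2],.3],y))
```

```text
[0.48356069 0.22303795 0.21436369] 0.03207516201967513 30.01564818114275
n2 [ 0.49254397 -0.1093504   0.        ] (array([ 0.066,  6.65 , -1.713]), 1.33)
n3 [ 0.47933413 -0.1699268   0.        ] (array([-0.22 ,  7.856, -1.714]), 1.33)
```

Call:
{"fn": "apply_moves", "kwargs": {
  "moves": [
    [[0, 0, -0.5, 0, 1], [0, 0, -1.5, 0, 1], [0, 0, -1.7, 0, 1], [0, 0, -1.7, 0, 1]]
  ]
}}

```text
time: 11.22
tool_pos: [0.4829, 0.2231, 0.2977]
ee_rot: [-3.141, -0.001, 0.018]
wrist_force: [0.2, 0.3, -2.1]
width: 0.0325
finger_force: 30.0
```

```bash
python3 near.py w4
```

```text
[0.48258858 0.2229168  0.29629692] [1.79967016e+02 1.12559401e-01 1.01959321e+00] 0.03230094213376793 11.275 [-0.31813051  0.20349302 -2.57062234]
```

View pics/w4b.png

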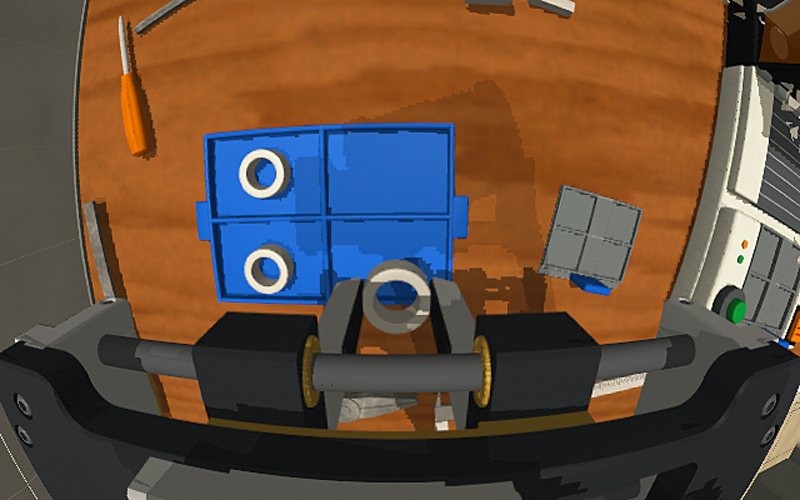

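The ring is held between the fingers, centred at about (397,292). The other two are unmoved, at (265,172) and (268,270).

Run:
```python
from h import *
s=cal('w4'); p,R,o=tool()
for u,v in [(397,262),(397,292),(397,330)]: print(R.T@(pix(s,u*.8-.1,v*.8-.1,p[2]-.199+.0075,True)-p)*1000)
y=M()[2]
for n,a in dict(n2=mk(-60+26,30,0),n3=mk(-60+26,-32,0)).items(): print(n,a,go([*a[:2],.3],y))
a=mk(-70,-2,0); print(go([*a[:2],.31],y))
```

```text
[1.93274525e+01 1.24857312e-01 1.91462504e+02]
[4.58270107e+00 1.37905334e-01 1.91491478e+02]
[-1.53476317e+01  1.57987182e-01  1.91530643e+02]
n2 [ 0.49254397 -0.1093504   0.        ] (array([ 0.081,  6.648, -0.07 ]), 1.33)
n3 [ 0.47933413 -0.1699268   0.        ] (array([-0.205,  7.855, -0.069]), 1.33)
(array([-0.768,  7.105, -0.268]), 1.33)
```

Call:
{"fn": "apply_moves", "kwargs": {
  "moves": [
    [[0, 1, -0.6, 0.3, 1], [-0.2, 2.2, -0.6, 0.6, 1], [-0.2, 3.4, -0.6, 1, 1], [-0.2, 4.6, -0.6, 1.33, 1], [-0.2, 5.8, -0.6, 1.33, 1], [-0.2, 7, -0.6, 1.33, 1], [-0.2, 7.85, -0.6, 1.33, 1], [-0.2, 7.85, -0.6, 1.33, 1], [-0.2, 7.85, -0.6, 1.33, 1]]
  ]
}}

```text
time: 12.4
tool_pos: [0.4796, -0.1691, 0.3257]
ee_rot: [-3.14, 0.004, -0.215]
wrist_force: [-1.0, 0.2, -2.0]
width: 0.032
finger_force: 30.0
```

```bash
python3 near.py w5
python3 - <<'E'
from h import *
s=cal('w2'); o,R,_=M()
P=lambda u,v,z:(pix(s,u*.8-.1,v*.8-.1,z,True)-o)@R*1000
print('btn',P(187,218,.078),'pad',P(396,215,.0645))
i=cv2.imread('pics/w2.png'); cv2.imwrite('pics/c3.png',cv2.resize(i[75:210,125:345],None,fx=3.6,fy=3.6,interpolation=cv2.INTER_CUBIC))
E
```

```text
[ 0.47979167 -0.16867066  0.32617486] [-1.79929492e+02  1.57543708e-01 -1.22286659e+01] 0.03185641869369544 12.45 [ 0.25776481  1.10907933 -0.3286497 ]
btn [-82.24792202  77.42299279  78.        ] pad [-84.3196592  -77.65795817  64.5       ]
```

View pics/c3.png

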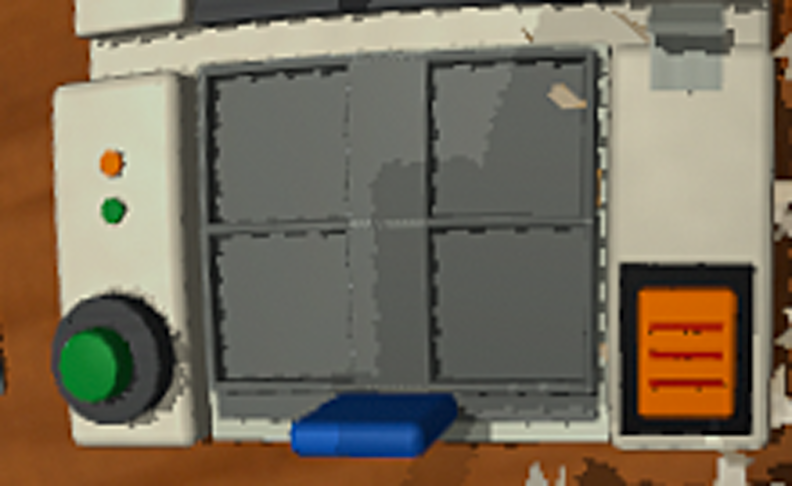

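The crop shows the carrier's nests. The outer top edge runs from (200,67) to (598,49), the cross rib's centre is at (391,223), and the grip plate is at (375,425).

Run:
```python
from h import *
s=cal('w2'); o,R,_=M()
P=lambda u,v,z:np.round((pix(s,u/3.6+125-.36,v/3.6+75-.36,z,True)-o)@R*1000,1)
for n,q in dict(fl=(200,67),fr=(598,49),rib=(391,223),ribl=(208,229),ribr=(597,220),n2l=(350,70),n3l=(432,66)).items(): print(n,P(*q,.053))
print('grip top',P(292,430,.089),P(457,398,.089),P(330,395,.089),P(425,455,.089),'btn',P(95,365,.078),'pad',P(687,352,.0645), 'black',P(620,265,.056),P(750,435,.056))
print('consoleR inner far',P(612,46,.056),'consL',P(186,75,.056))
p,_,_=tool(); print('tool in marker',(p-o)@R*1000)
```

```text
fl [-7.7 53.  53. ]
fr [ -9.5 -54.3  53. ]
rib [-52.4  -0.5  53. ]
ribl [-51.7  51.7  53. ]
ribr [-52.8 -53.9  53. ]
n2l [-12.1  10.   53. ]
n3l [-12.3 -11.9  53. ]
grip top [-98.7  16.3  89. ] [-91.3 -24.5  89. ] [-90.4   6.1  89. ] [-104.7  -16.2   89. ] btn [-83.9  75.9  78. ] pad [-84.8 -76.6  64.5] black [-64.1 -59.8  56. ] [-107.5  -92.6   56. ]
consoleR inner far [ -9.1 -58.   56. ] consL [-9.9 55.9 56. ]
tool in marker [-33.82060913 -30.67521297 326.17485565]
```

Call:
{"fn": "apply_moves", "kwargs": {
  "moves": [
    [[0.04, 0.01, 0.6, 0, 1], [0.04, 0.01, 1.1, 0, 1], [0.04, 0.01, 1.2, 0, 1], [0.04, 0.01, 1.2, 0, 1], [0.04, 0.01, 1.2, 0, 1]]
  ]
}}

```text
time: 13.08
tool_pos: [0.4823, -0.1704, 0.2691]
ee_rot: [3.141, -0.002, -0.214]
wrist_force: [-0.1, -0.1, -0.3]
width: 0.0319
finger_force: 30.0
```

Run:
```python
from h import *
o,R,y=M(); p,_,ob=tool(); print((p-o)@R*1000,ob['width'],ob['wrist_force'])
a=mk(-32,-31,258); print(go(a,y))
```

```text
[-31.02531573 -31.80918131 269.09113693] 0.03191669931634938 [-0.08263306 -0.05062769 -0.32088996]
(array([-0.02 , -0.016,  0.222]), 0.01)
```

Call:
{"fn": "apply_moves", "kwargs": {
  "moves": [
    [[-0.02, -0.02, 0.15, 0, 1], [-0.02, -0.02, 0.23, 0, 1], [-0.02, -0.02, 0.23, 0, 1], [-0.02, -0.02, 0.23, 0, 1]]
  ]
}}

```text
time: 13.58
tool_pos: [0.481, -0.1694, 0.2572]
ee_rot: [3.141, -0.001, -0.215]
wrist_force: [-2.8, 1.9, 5.7]
width: 0.0323
finger_force: 30.0
```

Call:
{"fn": "apply_moves", "kwargs": {
  "moves": [
    [[0, 0, 0, 0, 0.52], [0, 0, 0, 0, 0.52], [0, 0, 0, 0, 0.52], [0, 0, -0.8, 0, 0.52], [0, 0, -1.4, 0, 0.52], [-0.4, 0, -1.6, 0, 0.5], [-0.4, 0, -1.6, 0, 0.5]]
  ]
}}

```text
time: 14.45
tool_pos: [0.4612, -0.1651, 0.3372]
ee_rot: [3.141, -0.002, -0.215]
wrist_force: [-0.5, 0.4, -0.6]
width: 0.047
finger_force: 0.0
```

```bash
python3 near.py w6; python3 -c "
from h import *
print(go([.4715,.315,.33],.0175),go([.4697,.3145,.2135],.0175))"
```

```text
[ 0.46146463 -0.16515191  0.33621494] [ 1.79987661e+02 -5.99972620e-02 -1.23046327e+01] 0.046809597594303066 14.5 [ 0.53925423  0.19963195 -0.21657854]
(array([-1.851, -9.425,  0.12 ]), -1.33) (array([-1.886, -9.408,  2.45 ]), -1.33)
```

View pics/w6b.png

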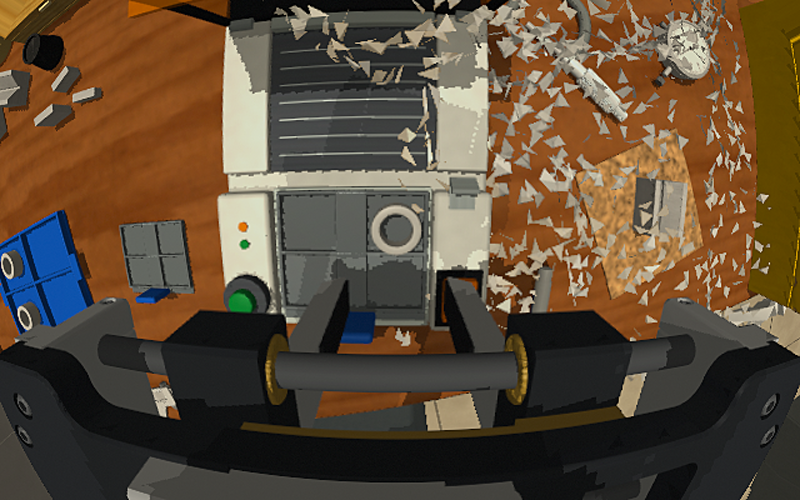

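Ring one sits in nest 3 at (399,230), and the vee block is on the mat at (659,208). Next ring; I'll confirm its position by blob detection on arrival.

Call:
{"fn": "apply_moves", "kwargs": {
  "moves": [
    [[-0.5, -1.1, -0.1, 0, 0.45], [-1, -2.3, 0.1, 0, 0.45], [-1.9, -3.5, 0.1, 0, 0.45], [-2.4, -4.7, 0.1, 0, 0.45], [-2.8, -5.9, 0.1, 0, 0.45], [-2.8, -7.1, 0.1, -0.4, 0.45], [-2.8, -8.2, 0.1, -0.8, 0.45], [-2.8, -9.2, 0.1, -1.33, 0.45], [-2.8, -9.2, 0.1, -1.33, 0.45], [-2.8, -9.2, 0.1, -1.33, 0.45]]
  ]
}}

```text
time: 15.75
tool_pos: [0.4226, 0.314, 0.3297]
ee_rot: [3.14, 0.002, 0.018]
wrist_force: [0.9, -0.2, 0.4]
width: 0.0515
finger_force: 0.0
```

```bash
cat > rings.py <<'E'
from h import *
import sys
s=snap('wrist',sys.argv[1]); hsv=cv2.cvtColor(s['image'],cv2.COLOR_RGB2HSV)
poly=np.array([proj(s,np.array(c+(.01,)),True) for c in [(.573,.365),(.575,.184),(.444,.181),(.440,.361)]]).astype(np.int32)
m=np.zeros(hsv.shape[:2],np.uint8); cv2.fillPoly(m,[poly],255)
m&=((hsv[:,:,1]<90)&(hsv[:,:,2]>90)).astype(np.uint8)*255
n,_,st,c=cv2.connectedComponentsWithStats(m)
for k in range(1,n):
    if st[k,4]>150:
        a,b,w,h,_=st[k]; print(st[k],pix(s,a+w/2-.5,b+h/2-.5,.018,True))
print(tool()[0])
E
python3 rings.py w7
```

```text
[297  54  37  36 630] [0.53991027 0.31723693 0.018     ]
[296 128  36  37 647] [0.46926962 0.3174098  0.018     ]
[0.42263333 0.31340491 0.33022604]
```

Call:
{"fn": "apply_moves", "kwargs": {
  "moves": [
    [[0.94, -0.05, 0.5, 0, 0.45], [0.94, -0.05, 1.5, 0, 0.45], [0.94, -0.05, 2.2, 0, 0.45], [0.94, -0.05, 2.33, 0, 0.45], [0.94, -0.05, 2.33, 0, 0.45], [0.94, -0.05, 2.33, 0, 1], [0.94, -0.05, 2.33, 0, 1], [0.94, -0.05, 2.33, 0, 1], [0.94, -0.05, 2.33, 0, 1]]
  ]
}}

```text
time: 16.92
tool_pos: [0.4701, 0.3177, 0.2165]
ee_rot: [-3.141, -0.003, 0.018]
wrist_force: [-0.3, -0.0, 6.7]
width: 0.0317
finger_force: 33.0
```

```bash
python3 -c "
from h import *
p,R,o=tool(); print(p,o['width'],o['finger_force'],o['wrist_force'])
print(go([*mk(-32,31,0)[:2],.33],M()[2]))"
```

```text
[0.47007592 0.31771526 0.21650691] 0.03165362180628488 32.99478719902709 [-0.33371814 -0.03383484  6.729759  ]
(array([ 0.346,  8.536, -2.277]), 1.33)
```

Call:
{"fn": "apply_moves", "kwargs": {
  "moves": [
    [[0, 0, -0.5, 0, 1], [0, 0, -1.5, 0, 1], [0.3, 1, -2.3, 0, 1], [0.3, 2.2, -2.3, 0.4, 1], [0.3, 3.4, -2.3, 0.8, 1], [0.3, 4.6, -2.3, 1.33, 1], [0.3, 5.8, -2.3, 1.33, 1], [0.3, 7, -2.3, 1.33, 1], [0.3, 8, -2.3, 1.33, 1], [0.3, 8.5, -2.3, 1.33, 1]]
  ]
}}

```text
time: 18.18
tool_pos: [0.4917, -0.1096, 0.3294]
ee_rot: [3.141, 0.0, -0.217]
wrist_force: [-0.4, -0.2, -0.3]
width: 0.032
finger_force: 32.7
```

```bash
python3 near.py w8
python3 - <<'E'
from h import *
o,R,y=M(); p,_,ob=tool(); print((p-o)@R*1000,ob['width'],ob['wrist_force'])
print(go(mk(-32,31,270),y))
E
```

```text
[ 0.491802   -0.11124719  0.32928223] [ 1.79837343e+02 -5.83322424e-04 -1.25348031e+01] 0.0318389631319579 18.225 [ 0.35121171 -2.82943948 -1.34076124]
[-34.32080055  27.98868266 329.28223284] 0.0318389631319579 [ 0.35121171 -2.82943948 -1.34076124]
(array([ 0.046, -0.064,  1.185]), -0.02)
```

View pics/w8b.png

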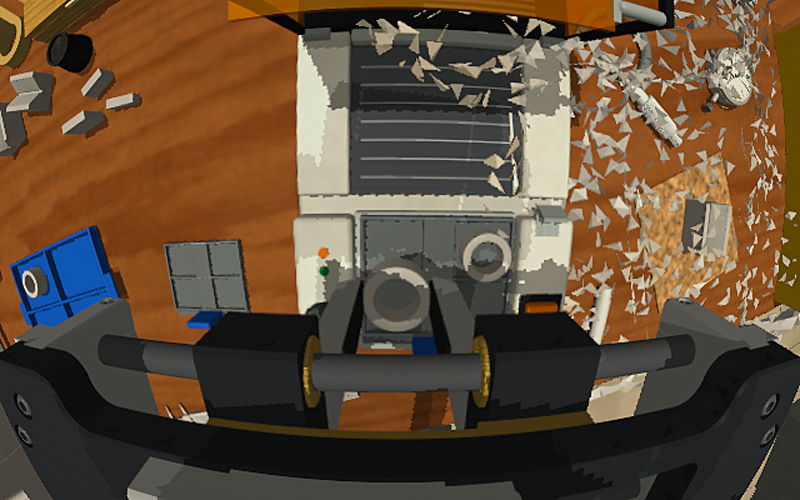

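The second ring is held level at (397,297), with ring one in its nest at (487,256) and the last ring in the tray at (34,282). Next I lower it.

Call:
{"fn": "apply_moves", "kwargs": {
  "moves": [
    [[0.04, -0.02, 0.5, 0, 1], [0.04, -0.02, 1, 0, 1], [0.04, -0.02, 1.15, 0, 1], [0.04, -0.02, 1.15, 0, 1], [0.04, -0.02, 1.15, 0, 1]]
  ]
}}

```text
time: 18.85
tool_pos: [0.4947, -0.1065, 0.2734]
ee_rot: [3.141, -0.002, -0.214]
wrist_force: [-0.0, -0.0, -1.5]
width: 0.0322
finger_force: 32.7
```

Run:
```python
from h import *
o,R,y=M(); p,_,ob=tool(); print((p-o)@R*1000,ob['width'],ob['wrist_force'])
print(go(mk(-32,31,258.5),y))
```

```text
[-32.53736718  33.18838752 273.39768003] 0.03220230826350277 [-0.02742699 -0.04214037 -1.49625852]
(array([0.01 , 0.044, 0.298]), 0.0)
```

Call:
{"fn": "apply_moves", "kwargs": {
  "moves": [
    [[0.01, 0.04, 0.15, 0, 1], [0.01, 0.04, 0.25, 0, 1], [0.01, 0.04, 0.3, 0, 1], [0.01, 0.04, 0.3, 0, 1], [0.01, 0.04, 0.3, 0, 1]]
  ]
}}

```text
time: 19.48
tool_pos: [0.4943, -0.1088, 0.2594]
ee_rot: [3.141, -0.001, -0.215]
wrist_force: [-3.9, 0.8, 9.3]
width: 0.0322
finger_force: 33.3
```

Call:
{"fn": "apply_moves", "kwargs": {
  "moves": [
    [[0, 0, 0, 0, 0.52], [0, 0, 0, 0, 0.52], [0, 0, 0, 0, 0.52], [0, 0, -0.8, 0, 0.52], [0, 0, -1.4, 0, 0.52], [-0.4, -0.2, -1.4, 0, 0.48], [-0.8, -1.4, -1.4, 0, 0.45], [-1.2, -2.6, -1.4, 0, 0.45], [-1.5, -3.8, -1.4, 0, 0.45], [-1.8, -5, -1.4, 0, 0.45]]
  ]
}}

```text
time: 20.72
tool_pos: [0.4591, 0.1564, 0.3271]
ee_rot: [-3.142, -0.001, -0.215]
wrist_force: [1.5, 0.3, -0.4]
width: 0.0521
finger_force: 0.0
```

Run:
```python
from h import *
print(tool()[0],go([.4800,.315,.33],.0175))
```

```text
[0.45911031 0.15636029 0.32709057] (array([-0.268, -3.189, -0.058]), -1.33)
```

Call:
{"fn": "apply_moves", "kwargs": {
  "moves": [
    [[-0.1, -1, 0, -0.4, 0.45], [-0.2, -2.1, 0, -0.8, 0.45], [-0.27, -3.1, 0, -1.33, 0.45], [-0.27, -3.1, 0, -1.33, 0.45], [-0.27, -3.1, 0, -1.33, 0.45]]
  ]
}}

```text
time: 21.35
tool_pos: [0.4793, 0.3086, 0.3265]
ee_rot: [3.14, 0.001, 0.017]
wrist_force: [0.8, -0.1, -0.7]
width: 0.0517
finger_force: 0.0
```

```bash
python3 rings.py w9
```

```text
[290 114  37  37 646] [0.5394758  0.31749344 0.018     ]
[0.47933951 0.30805416 0.32678346]
```

Call:
{"fn": "apply_moves", "kwargs": {
  "moves": [
    [[0.8, -0.15, 0.3, 0, 0.45], [1.2, -0.15, 1.3, 0, 0.45], [1.2, -0.15, 2.1, 0, 0.45], [1.2, -0.15, 2.26, 0, 0.45], [1.2, -0.15, 2.26, 0, 0.45], [1.2, -0.15, 2.26, 0, 1], [1.2, -0.15, 2.26, 0, 1], [1.2, -0.15, 2.26, 0, 1], [1.2, -0.15, 2.26, 0, 1]]
  ]
}}

```text
time: 22.52
tool_pos: [0.5397, 0.3176, 0.2164]
ee_rot: [-3.141, -0.003, 0.018]
wrist_force: [0.4, -1.7, 6.8]
width: 0.0318
finger_force: 31.3
```

```bash
python3 -c "
from h import *
p,R,o=tool(); print(p,o['width'],o['finger_force'],o['wrist_force'])
y=M()[2]
print(go([*mk(-75,-31,0)[:2],.33],y),go([*mk(-75,-31,0)[:2],.33],y+np.radians(-45)),go([*mk(-75,-31,0)[:2],.33],y+np.radians(45)),o['joint_positions'])"
```

```text
[0.53972426 0.31761582 0.21641301] 0.03176120966604477 31.337685345065438 [ 0.35035149 -1.68598053  6.77964451]
(array([-2.168,  9.517, -2.288]), 1.33) (array([-2.168,  9.517, -2.288]), 5.83) (array([-2.168,  9.517, -2.288]), -3.17) [ 4.41516763e-01  3.56280507e-01  1.43068016e+00 -4.89496398e-04
  1.35125597e+00  1.99454623e+00]
```

Call:
{"fn": "apply_moves", "kwargs": {
  "moves": [
    [[0, 0, -0.5, 0, 1], [0, 0, -1.5, 0, 1], [-0.5, 1, -2.3, 0.9, 1], [-0.9, 2.1, -2.3, 1.8, 1], [-1.3, 3.2, -2.3, 2.7, 1], [-1.7, 4.3, -2.3, 3.6, 1], [-2.1, 5.4, -2.3, 4.5, 1], [-2.15, 6.6, -2.3, 5.4, 1], [-2.15, 7.8, -2.3, 5.83, 1], [-2.15, 9, -2.3, 5.83, 1]]
  ]
}}

```text
time: 23.78
tool_pos: [0.4391, -0.136, 0.3294]
ee_rot: [-3.141, -0.001, -1.0]
wrist_force: [1.3, -0.1, -0.2]
width: 0.032
finger_force: 33.4
```

Run:
```python
from h import *
o,R,y=M(); p,_,ob=tool(); print((p-o)@R*1000,ob['width'],ob['finger_force'])
print(go(mk(-75,-31,280),y-np.pi/4))
```

```text
[-80.50009891  -7.45188076 329.35185321] 0.032013511746476875 33.39850988209946
(array([0.41 , 0.256, 0.987]), 0.0)
```

Call:
{"fn": "apply_moves", "kwargs": {
  "moves": [
    [[0.41, 0.26, 0, 0, 1], [0.41, 0.26, 0.5, 0, 1], [0.41, 0.26, 1, 0, 1], [0.41, 0.26, 1.1, 0, 1], [0.41, 0.26, 1.1, 0, 1], [0.41, 0.26, 1.1, 0, 1]]
  ]
}}

```text
time: 24.52
tool_pos: [0.4402, -0.1587, 0.2755]
ee_rot: [-3.14, -0.002, -1.0]
wrist_force: [-0.3, 0.3, 0.3]
width: 0.032
finger_force: 33.4
```

Run:
```python
from h import *
o,R,y=M(); p,_,ob=tool(); print((p-o)@R*1000,ob['width'],ob['finger_force'])
print(go(mk(-75,-31,259.5),y-np.pi/4))
```

```text
[-74.57572921 -29.39022328 275.48161513] 0.03198391902323359 33.39759054731985
(array([0.016, 0.029, 0.32 ]), 0.0)
```

Call:
{"fn": "apply_moves", "kwargs": {
  "moves": [
    [[0.02, 0.02, 0.15, 0, 1], [0.02, 0.02, 0.25, 0, 1], [0.02, 0.02, 0.32, 0, 1], [0.02, 0.02, 0.33, 0, 1], [0.02, 0.02, 0.33, 0, 1]]
  ]
}}

```text
time: 25.15
tool_pos: [0.4394, -0.16, 0.2594]
ee_rot: [3.141, -0.0, -1.0]
wrist_force: [-3.5, 1.3, 9.0]
width: 0.0319
finger_force: 34.0
```

Call:
{"fn": "apply_moves", "kwargs": {
  "moves": [
    [[0, 0, 0, 0, 0.54], [0, 0, 0, 0, 0.54], [0, 0, 0, 0, 0.54], [0, 0, -0.8, 0, 0.54], [0, 0, -1.6, 0, 0.54], [-0.5, 0.5, -1.6, -1, 0.54], [-0.8, 0.8, -1.6, -2, 0.54], [-0.8, 0.8, -1.6, -3, 0.54], [-0.8, 0.8, -1.6, -4, 0.54], [-0.8, 0.8, -1.6, -4.5, 0.54]]
  ]
}}

```text
time: 26.4
tool_pos: [0.3841, -0.148, 0.3374]
ee_rot: [3.142, 0.0, -0.211]
wrist_force: [0.4, -0.2, -0.1]
width: 0.0432
finger_force: 0.0
```

```bash
python3 near.py w10
python3 - <<'E'
from h import *
o,R,y=M(); p,_,ob=tool(); print((p-o)@R*1000)
i=cv2.imread('pics/w10.png'); cv2.imwrite('pics/c4.png',cv2.resize(i[60:330,60:460],None,fx=2,fy=2,interpolation=cv2.INTER_CUBIC))
E
```

```text
[ 0.3841835  -0.1480129   0.33743053] [-1.79996839e+02  1.37385543e-02 -1.20191912e+01] 0.043034854377886816 26.45 [ 0.29490453  0.53744972 -0.28122916]
[-131.63486569  -30.86224564  337.43053436]
```

View pics/c4.png

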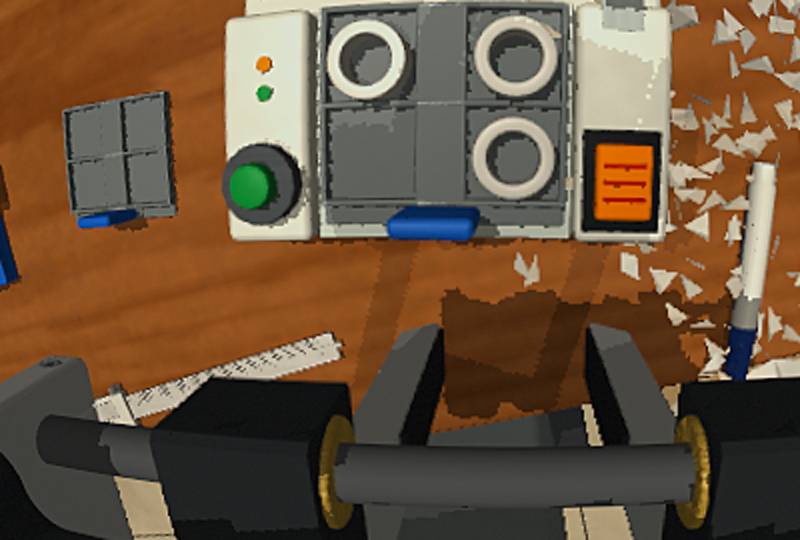

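All three rings lie in their nests, at (368,60), (515,55) and (514,157), and the grip plate is central at (434,222). Next I push the carrier along with closed fingers low on the grip plate.

Call:
{"fn": "apply_moves", "kwargs": {
  "moves": [
    [[0, -0.62, 0.3, 0, 1], [0, -0.62, 0.3, 0, 1], [0, -0.62, 1, 0, 1], [0, -0.62, 1.6, 0, 1], [0, -0.62, 1.74, 0, 1], [0, -0.62, 1.74, 0, 1], [0, -0.62, 1.74, 0, 1]]
  ]
}}

```text
time: 27.32
tool_pos: [0.3914, -0.1182, 0.2522]
ee_rot: [3.141, -0.003, -0.215]
wrist_force: [0.5, 0.5, 0.4]
width: 0.0002
finger_force: 0.0
```

```bash
cat > st.py <<'E'
from h import *
o,R,y=M(); p,_,ob=tool(); print(np.round((p-o)@R*1000,1),ob['width'],'F marker',np.round(ob['wrist_force']@R,1),ob['time'])
print(go(p,y))
E
python3 st.py
```

```text
[-1.309e+02 -2.000e-01  2.522e+02] 0.00024525720663115243 F marker [0.4 0.6 0.4] 27.325
(array([0., 0., 0.]), -0.0)
```

Call:
{"fn": "apply_moves", "kwargs": {
  "moves": [
    [[0.15, 0, 0, 0, 1], [0.25, 0, 0, 0, 1], [0.33, 0, 0, 0, 1], [0.42, 0, 0, 0, 1], [0.52, 0, 0, 0, 1], [0.64, 0, 0, 0, 1], [0.76, 0, 0, 0, 1], [0.88, 0, 0, 0, 1], [1, 0, 0, 0, 1], [1, 0, 0, 0, 1]]
  ]
}}

```text
time: 28.58
tool_pos: [0.4405, -0.1286, 0.2507]
ee_rot: [3.142, -0.002, -0.214]
wrist_force: [-0.5, 0.1, 0.2]
width: 0.0007
finger_force: 0.0
```

```bash
python3 st.py
```

```text
[-8.070e+01  1.000e-01  2.507e+02] 0.000670720936905521 F marker [-0.5 -0.   0.2] 28.575
(array([0., 0., 0.]), 0.0)
```

Call:
{"fn": "apply_moves", "kwargs": {
  "moves": [
    [[0.1, 0, 0, 0, 1], [0.2, 0, 0, 0, 1], [0.3, 0, 0, 0, 1], [0.42, 0, 0, 0, 1], [0.54, 0, 0, 0, 1], [0.66, 0, 0, 0, 1], [0.78, 0, 0, 0, 1], [0.9, 0, 0, 0, 1], [1.02, 0, 0, 0, 1], [1.02, 0, 0, 0, 1]]
  ]
}}

```text
time: 29.82
tool_pos: [0.4903, -0.1395, 0.2509]
ee_rot: [3.141, -0.002, -0.214]
wrist_force: [0.4, 0.2, -0.3]
width: 0.0002
finger_force: 0.1
```

```bash
python3 st.py
python3 - <<'E'
from h import *
s=snap('wrist','w11'); a=snap('scene','s2')
i=s['image'][:300,120:520,::-1]; cv2.imwrite('pics/c5.png',cv2.resize(i,(800,600),interpolation=cv2.INTER_CUBIC))
E
```

```text
[-2.980e+01  1.000e-01  2.509e+02] 0.0001691821701911166 F marker [ 0.3  0.3 -0.3] 29.825
(array([0., 0., 0.]), 0.0)
```

View pics/c5.png

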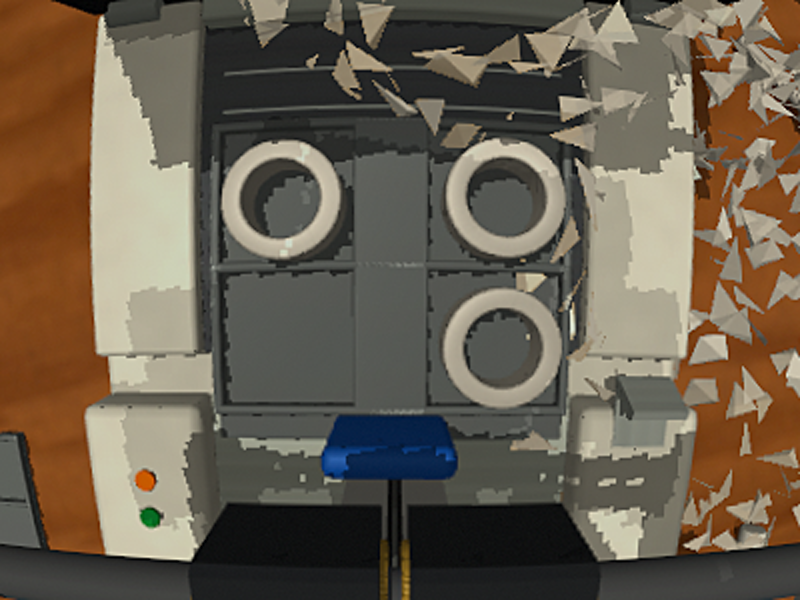

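The carrier is straight, partly on the bed, with its rings nested at (281,200), (506,198) and (502,348). I continue toward the stop.

Call:
{"fn": "apply_moves", "kwargs": {
  "moves": [
    [[0.1, 0, 0, 0, 1], [0.2, 0, 0, 0, 1], [0.3, 0, 0, 0, 1], [0.4, 0, 0, 0, 1], [0.48, 0, 0, 0, 1], [0.54, 0, 0, 0, 1], [0.58, 0, 0, 0, 1], [0.6, 0, 0, 0, 1], [0.6, 0, 0, 0, 1]]
  ]
}}

```text
time: 31.05
tool_pos: [0.5189, -0.1457, 0.2506]
ee_rot: [3.142, -0.0, -0.214]
wrist_force: [-0.8, 0.3, -0.4]
width: 0.0006
finger_force: 0.7
```

```bash
python3 st.py
```

```text
[-5.000e-01  2.000e-01  2.506e+02] 0.0005676334144513003 F marker [-0.8  0.1 -0.4] 31.05
(array([0., 0., 0.]), 0.0)
```

Call:
{"fn": "apply_moves", "kwargs": {
  "moves": [
    [[0.03, 0, 0, 0, 1], [0.06, 0, 0, 0, 1], [0.09, 0, 0, 0, 1], [0.12, 0, 0, 0, 1], [0.15, 0, 0, 0, 1], [0.15, 0, 0, 0, 1]]
  ]
}}

```text
time: 31.8
tool_pos: [0.525, -0.1467, 0.2506]
ee_rot: [-3.141, 0.006, -0.214]
wrist_force: [-8.8, 2.6, 4.0]
width: 0.0003
finger_force: 4.4
```

```bash
python3 st.py
```

```text
[  5.7   0.4 250.6] 0.0003403123397514911 F marker [-9.2  0.7  4. ] 31.8
(array([0., 0., 0.]), 0.0)
```

Call:
{"fn": "apply_moves", "kwargs": {
  "moves": [
    [[-0.3, 0, 0, 0, 1], [-0.8, 0, 0, 0, 1], [-0.8, 0, -1, 0, 1], [-0.8, 0, -2.2, 0, 1], [-0.8, 0, -3.4, 0, 1], [-0.8, 0, -3.6, 0, 1], [-0.8, 0, -3.6, 0, 1], [-0.8, 0, -3.6, 0, 1]]
  ]
}}

```text
time: 32.8
tool_pos: [0.4869, -0.1386, 0.4283]
ee_rot: [-3.141, 0.003, -0.214]
wrist_force: [0.5, 0.6, 0.0]
width: 0.0003
finger_force: 0.0
```

```bash
python3 near.py w12; python3 st.py
python3 - <<'E'
from h import *
i=cv2.imread('pics/w12.png'); cv2.imwrite('pics/c6.png',cv2.resize(i[0:300,120:520],(800,600),interpolation=cv2.INTER_CUBIC))
o,R,y=M(); print(mk(178,0,0),np.linalg.norm(mk(178,0,0)[:2]))
for th in [1.4,1.2,1,.8,.6,.4,.2,.1,0]:
    f=np.arctan2(60,127)+th; r=np.hypot(60,127); print(th,np.round([128-r*np.cos(f),47+r*np.sin(f)+199],1))
E
```

```text
[ 0.48691462 -0.13868665  0.42810063] [-179.96288528    0.23259807  -12.29466858] 0.0005524467431936527 32.85 [0.35971697 0.00227401 0.08828967]
[-3.320e+01  1.000e-01  4.281e+02] 0.0005524467431936527 F marker [0.4 0.1 0.1] 32.85
(array([0., 0., 0.]), 0.0)
[ 0.69328432 -0.18383069  0.        ] 0.7172425435628605
1.4 [165.5 381.4]
1.2 [137.9 386.1]
1 [109.9 385.3]
0.8 [ 82.6 378.9]
0.6 [ 57.1 367.2]
0.4 [ 34.4 350.7]
0.2 [ 15.5 330. ]
0.1 [  7.6 318.4]
0 [  1. 306.]
```

View pics/c6.png

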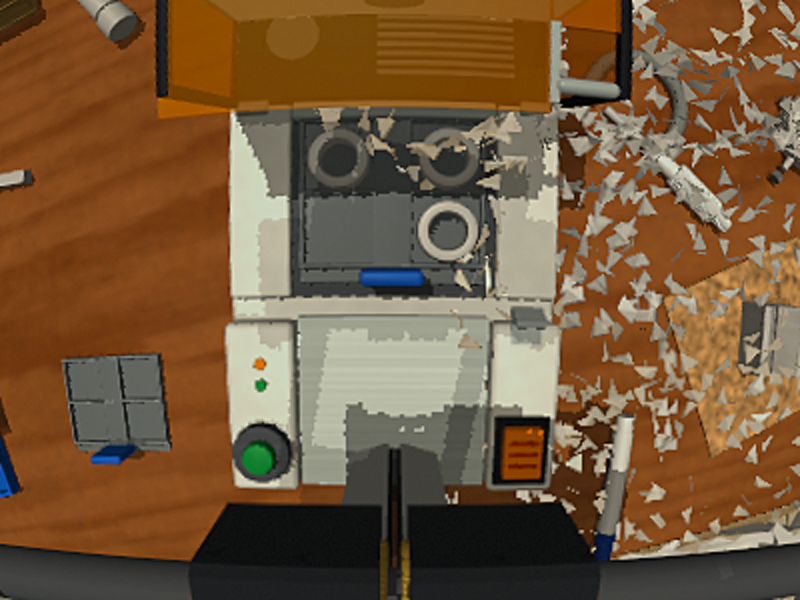

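The carrier sits at the rear stop with rings at (339,158), (448,156) and (448,231), and the amber hood stands open behind it. Next I go over and behind the lip.

Call:
{"fn": "apply_moves", "kwargs": {
  "moves": [
    [[1, 0, 0, 0, 1], [2, 0, 0, 0, 1], [3, 0, 0, 0, 1], [4, 0, 0, 0, 1], [4.3, 0, 0, 0, 1], [4.3, 0, 0, 0, 1], [4.3, 0, 0, 0, 1]]
  ]
}}

```text
time: 33.72
tool_pos: [0.6968, -0.1844, 0.4297]
ee_rot: [-3.141, 0.002, -0.214]
wrist_force: [0.7, -1.4, -0.0]
width: 0.0005
finger_force: 0.0
```

```bash
python3 st.py
```

```text
[1.815e+02 2.000e-01 4.297e+02] 0.0005094928368879762 F marker [ 1.  -1.3 -0. ] 33.725
(array([0., 0., 0.]), 0.0)
```

Call:
{"fn": "apply_moves", "kwargs": {
  "moves": [
    [[0, 0, 0.5, 0, 1], [0, 0, 0.9, 0, 1], [0, 0, 0.98, 0, 1], [-0.1, 0, 0.98, 0, 1], [-0.2, 0, 0.98, 0, 1], [-0.28, 0, 0.98, 0, 1], [-0.34, 0, 0.98, 0, 1], [-0.4, 0, 0.97, 0, 1], [-0.46, 0, 0.96, 0, 1], [-0.46, 0, 0.96, 0, 1]]
  ]
}}

```text
time: 34.98
tool_pos: [0.6746, -0.1796, 0.3836]
ee_rot: [3.141, -0.002, -0.214]
wrist_force: [3.4, 0.1, 2.4]
width: 0.0003
finger_force: 1.7
```

```bash
python3 st.py
```

```text
[1.589e+02 2.000e-01 3.836e+02] 0.00028835115674698383 F marker [3.3 0.8 2.4] 34.975
(array([0., 0., 0.]), 0.0)
```

Call:
{"fn": "apply_moves", "kwargs": {
  "moves": [
    [[-0.14, 0, -0.02, 0, 1], [-0.28, 0, -0.03, 0, 1], [-0.42, 0, -0.04, 0, 1], [-0.56, 0, -0.05, 0, 1], [-0.7, 0, -0.05, 0, 1], [-0.84, 0, -0.05, 0, 1], [-0.98, 0, -0.03, 0, 1], [-1.12, 0, -0.01, 0, 1], [-1.26, 0, 0.02, 0, 1], [-1.39, 0, 0.05, 0, 1]]
  ]
}}

```text
time: 36.22
tool_pos: [0.6063, -0.1646, 0.3796]
ee_rot: [-3.141, 0.001, -0.214]
wrist_force: [2.2, 0.1, 0.8]
width: 0.0005
finger_force: 0.9
```

```bash
python3 st.py
```

```text
[8.890e+01 3.000e-01 3.796e+02] 0.00045178139246613316 F marker [2.1 0.6 0.8] 36.225
(array([0., 0., 0.]), 0.0)
```

Call:
{"fn": "apply_moves", "kwargs": {
  "moves": [
    [[-0.13, 0, 0.03, 0, 1], [-0.26, 0, 0.07, 0, 1], [-0.39, 0, 0.13, 0, 1], [-0.51, 0, 0.19, 0, 1], [-0.64, 0, 0.26, 0, 1], [-0.75, 0, 0.33, 0, 1], [-0.87, 0, 0.41, 0, 1], [-0.98, 0, 0.5, 0, 1], [-1.09, 0, 0.59, 0, 1], [-1.19, 0, 0.69, 0, 1]]
  ]
}}

```text
time: 37.48
tool_pos: [0.5482, -0.152, 0.3454]
ee_rot: [3.142, 0.0, -0.215]
wrist_force: [0.5, -0.2, 1.2]
width: 0.0006
finger_force: 0.9
```

```bash
python3 st.py
```

```text
[2.950e+01 2.000e-01 3.454e+02] 0.0006017077967944825 F marker [ 0.5 -0.   1.2] 37.475
(array([0., 0., 0.]), 0.0)
```

Call:
{"fn": "apply_moves", "kwargs": {
  "moves": [
    [[-0.1, 0, 0.09, 0, 1], [-0.19, 0, 0.2, 0, 1], [-0.28, 0, 0.31, 0, 1], [-0.36, 0, 0.42, 0, 1], [-0.44, 0, 0.54, 0, 1], [-0.51, 0, 0.66, 0, 1], [-0.55, 0, 0.72, 0, 1], [-0.57, 0, 0.77, 0, 1], [-0.6, 0, 0.8, 0, 1], [-0.6, 0, 0.82, 0, 1]]
  ]
}}

```text
time: 38.72
tool_pos: [0.519, -0.1457, 0.3043]
ee_rot: [3.141, 0.002, -0.215]
wrist_force: [-2.0, 0.3, 3.1]
width: 0.0003
finger_force: 1.3
```

```bash
python3 st.py
```

```text
[-4.000e-01  1.000e-01  3.043e+02] 0.0002791228448038341 F marker [-2.  -0.1  3.1] 38.725
(array([0., 0., 0.]), 0.0)
```

Call:
{"fn": "apply_moves", "kwargs": {
  "moves": [
    [[0, 0, 0.02, 0, 1], [0, 0, 0.04, 0, 1], [0, 0, 0.05, 0, 1], [0, 0, 0.05, 0, 1]]
  ]
}}

```text
time: 39.22
tool_pos: [0.5188, -0.1457, 0.3034]
ee_rot: [3.141, 0.001, -0.214]
wrist_force: [-5.0, 0.2, 7.3]
width: 0.0005
finger_force: 4.0
```

```bash
python3 st.py
```

```text
[-6.000e-01  1.000e-01  3.034e+02] 0.0004832894565525122 F marker [-4.9 -0.9  7.3] 39.225
(array([0., 0., 0.]), 0.0)
```

Push a bit more to be sure (limit about 12 N).

Call:
{"fn": "apply_moves", "kwargs": {
  "moves": [
    [[0, 0, 0.03, 0, 1], [0, 0, 0.06, 0, 1], [0, 0, 0.06, 0, 1], [0, 0, 0.06, 0, 1]]
  ]
}}

```text
time: 39.72
tool_pos: [0.5187, -0.1456, 0.3033]
ee_rot: [3.141, 0.0, -0.214]
wrist_force: [-9.9, 2.5, 17.8]
width: 0.0003
finger_force: 9.1
```

```bash
python3 st.py
```

```text
[-8.000e-01  2.000e-01  3.033e+02] 0.0002674302692066378 F marker [-10.1   0.3  17.8] 39.725
(array([0., 0., 0.]), 0.0)
```

Call:
{"fn": "apply_moves", "kwargs": {
  "moves": [
    [[0, 0, -0.06, 0, 1], [0, 0, -0.1, 0, 1], [0, 0, -0.15, 0, 1], [0, 0, -0.2, 0, 1], [0, 0, -0.25, 0, 1], [0, 0, -0.25, 0, 1], [0, 0, -0.25, 0, 1]]
  ]
}}

```text
time: 40.6
tool_pos: [0.5193, -0.1457, 0.3114]
ee_rot: [-3.142, 0.0, -0.214]
wrist_force: [-0.2, -0.5, -1.4]
width: 0.0003
finger_force: 0.0
```

```bash
python3 st.py
python3 - <<'E'
from h import *
a=snap('wrist','w13'); s=snap('scene','s3'); b=cal('scene0')
i0=cv2.imread('pics/scene0.png'); i1=s['image'][:,:,::-1]
print(proj(s,mk(-10,0,107)))
q=np.hstack([cv2.resize(i0[150:270,290:430],None,fx=2.8,fy=2.8),cv2.resize(i1[150:270,290:430],None,fx=2.8,fy=2.8)]); cv2.imwrite('pics/c7.png',q); print(q.shape)
E
```

```text
[-1.000e-01  2.000e-01  3.114e+02] 0.00027610631235758004 F marker [-0.1 -0.5 -1.4] 40.6
(array([0., 0., 0.]), 0.0)
(np.float64(360.0994367973497), np.float64(199.2444872732237))
(336, 784, 3)
```

Call:
{"fn": "apply_moves", "kwargs": {
  "moves": [
    [[-0.5, 0, -0.4, 0, 1], [-1.1, -0.6, -0.5, 0, 1], [-1.7, -1.2, -0.5, 0, 1], [-1.7, -1.56, -0.3, 0, 1], [-1.7, -1.56, 0.2, 0, 1], [-1.7, -1.56, 0.4, 0, 1], [-1.7, -1.56, 0.4, 0, 1], [-1.7, -1.56, 0.4, 0, 1]]
  ]
}}

```text
time: 41.7
tool_pos: [0.4532, -0.0518, 0.2925]
ee_rot: [3.141, -0.001, -0.215]
wrist_force: [-0.6, 0.5, 0.5]
width: 0.0002
finger_force: 0.0
```

```bash
python3 st.py
python3 - <<'E'
from h import *
a=snap('top','t4'); b=cv2.imread('pics/top0.png')[:,:,::-1]; c=a['image']
# lip & scan head region on hood top: compare shut (start) vs now
P=np.array([proj(a,mk(x,y,107)) for x,y in [(-14,70),(-14,-70),(90,-70),(90,70)]]).astype(np.int32)
m=np.zeros(c.shape[:2],np.uint8); cv2.fillPoly(m,[P],255); d=np.abs(b.astype(int)-c).mean(2)
print('mean diff in hood',d[m>0].mean(),'overall',d.mean(), b[m>0].mean(0),c[m>0].mean(0))
print(go(mk(-85,78,277.5),M()[2]))
E
```

```text
[-84.7  77.9 292.5] 0.0002048964467612069 F marker [-0.7  0.3  0.5] 41.7
(array([0., 0., 0.]), -0.0)
mean diff in hood 4.008995502248876 overall 6.5700065104166665 [165.3065967  161.13868066 150.16041979] [164.60569715 160.80734633 150.22563718]
(array([-0.008, -0.002,  0.303]), -0.0)
```

The hood region matches the initial shut picture, with a mean difference of 4 grey levels, so the hood is latched. Next I press start.

Call:
{"fn": "apply_moves", "kwargs": {
  "moves": [
    [[0, 0, 0.25, 0, 1], [0, 0, 0.35, 0, 1], [0, 0, 0.4, 0, 1], [0, 0, 0.43, 0, 1], [0, 0, 0.43, 0, 1], [0, 0, 0.43, 0, 1]]
  ]
}}

```text
time: 42.5
tool_pos: [0.4528, -0.0515, 0.2714]
ee_rot: [3.141, -0.0, -0.214]
wrist_force: [-2.9, 0.7, 7.8]
width: 0.0004
finger_force: 3.7
```

```bash
python3 st.py
```

```text
[-85.1  78.1 271.4] 0.0004223022642847845 F marker [-3.   0.   7.8] 42.5
(array([0., 0., 0.]), 0.0)
```

Call:
{"fn": "apply_moves", "kwargs": {
  "moves": [
    [[0, 0, -0.4, 0, 1], [0, 0, -1.4, 0, 1], [-1, 0, -2.4, 0, 1], [-1.5, 0, -3, 0, 1], [-1.5, 0, -3, 0, 1], [-1.5, 0, -3, 0, 1], [-1.5, 0, -3, 0, 1], [-1.5, 0, -3, 0, 1]]
  ]
}}

```text
time: 43.5
tool_pos: [0.3801, -0.0356, 0.4185]
ee_rot: [-3.142, 0.003, -0.215]
wrist_force: [-0.4, -0.1, -0.4]
width: 0.0002
finger_force: 0.0
```

```bash
python3 st.py
python3 - <<'E'
from h import *
c=snap('top','t5')
b=cv2.imread('pics/t4.png')[:,:,::-1]; P=np.array([proj(c,mk(x,y,107)) for x,y in [(-14,70),(-14,-70),(90,-70),(90,70)]]).astype(np.int32)
m=np.zeros(b.shape[:2],np.uint8); cv2.fillPoly(m,[P],255); print(np.abs(b.astype(int)-c['image']).mean(2)[m>0].mean())
print(ticket.close_job())
E
```

```text
[-159.6   78.1  418.5] 0.0002231460687746342 F marker [-0.3 -0.2 -0.4] 43.5
(array([0., 0., 0.]), 0.0)
3.3343328335832085
the job is handed in; nothing more can be done
None
```

The job is handed in: vee block on the mat, all three rings nested, carrier at the rear stop, hood shut and holding, start pressed. The rings were last seen before the hood closed, and the hand-in returned no verdict.

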